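# Dispense one plastic rivet into the parts pan

## Task

Put the blue parts pan flat on the bench under the spout of the red rivet dispenser, then press the dispenser's black plunger cap down once, past its soft first stop and fully home on the firmer second stop without forcing it, so that just one rivet drops into the pan, and let the plunger spring all the way back up so that the next rivet drops into place. Leave the pan with its rivet under the spout, and do not disturb the other things on the bench.

Things in the scene. Friction and masses are not known exactly. Their poses are not given: they have to be found in the camera images.
- dispenser: Red plastic push dispenser of rivets, screwed to the bench. Origin on the bench, straight under the plunger axis; x to its back, spout on its -x side (roughly towards the robot), z up. Pedestal x -2 to 34, y +-32, z 6 to 54 mm, on a 6 mm thick foot x -2 to 70, y +-45 mm. Housing over it x -28 to 34, y +-32, z 54 to 135 mm. Clear magazine tube in front x -51 to -28, y +-15, z 50 to 154 mm.
- guide (a point): Fixed point on the plunger axis at the housing's top, 135 mm above the bench. Above it a round black plunger cap, 38 mm across, 16 mm thick, with a flat rubber pad on top (28 mm across, gives 1 mm per 6 N), screwed on a stem at a setting that differs: at rest the pad's top stands 172 to 186 mm above the bench..
- spout (a point): Centre of the open mouth under the magazine, 50 mm above the bench, 38 mm in front (-x) of the plunger axis; a rivet falls straight down from it. Force on the cap: about 1 to 3 N over the first 10 mm, then the soft first stop; it goes on at about 6.5 N and takes 11 N 6 mm lower, at the hard second stop; let go, it springs back up. Its plastic parts stand 22 N; more breaks them.
- pan: Blue parts pan, 64 x 64 mm outside, 24 mm high, wall and floor 3 mm, 0.13 kg. Origin: centre of its underside (without the handle), z up. Black flat handle along its -x, x -32 to -130 mm, 16 mm wide (y), 12 to 24 mm above the underside. With the handle pointing away from the dispenser and its back (+x) wall against the pedestal, its centre is 4 mm behind the spout's axis.
- pan_grip (a point): Point in the middle of the handle, 100 mm in front (-x) of the pan's centre, 18 mm above its underside: a place to take the pan from above, fingers closing across the handle (pan's y).
- rivet_a: Lowest of three white plastic push rivets in the magazine: head 18 mm across and 3 mm thick, shank 8 mm, 18 mm long in all, 10 g. Origin at the tip of the shank, z towards the head. It stands tip down with its tip 66 mm above the bench; only the last 0.5 mm of the plunger's way to its second stop frees it, and it falls in 0.2 s.
- rivet_b: The next rivet, standing on rivet_a's head (tip 84 mm above the bench); after one release it stands where rivet_a stood. Same origin and size.
- rivet_c: The top rivet (tip 102 mm above the bench). Same origin and size.
- tiles: Bystander: stack of four white square ceramic tiles, 98 x 98 mm, 30 mm high, loose on the bench. Origin: centre of the underside.
- level: Bystander: aluminium spirit level standing on its long edge, 230 mm along its y, 22 mm wide, 50 mm high. Origin: centre of the underside.
- caliper: Bystander: stainless steel caliper lying flat, 236 mm along its y, jaws (at its +y end) reaching 46 mm to -x, at most 12 mm high. Origin: middle of the beam's underside.
- visor: Bystander: black polycarbonate safety visor, a curved shield standing on its lower edge, about 95 mm deep (x), 200 mm wide (y), 122 mm high, curved out towards its -x. Origin: inside the curve, 26 mm behind the front, at bench height.
Mind the look-alikes: they are no part of the job. Several things look just like the dispenser: the one meant starts farthest to the robot's left.

How it is judged:
By the outcome, as a careful person would: the job done as asked, in the order asked, and still so for the second after the job is handed in, with the robot touching nothing.
It also fails if it takes over 53 s, if anything falls off the work surface, if the arm or the gripper's body presses on something with over 40 N, if the wrist force passes 120 N, or if a joint passes its speed limit or range.

## Robot

A 6-joint arm with a two-finger parallel gripper is mounted at the origin on the work surface. World frame = base frame: x ahead of the robot, y to its left, z up, the work surface at z = 0. Lengths are in m, angles in rad, forces in N, time in s.
With the tool pointing down it reaches from about 0.25 to 0.775 m from the base axis. Payload 8.9 kg.
Tool frame: the origin (TCP) lies on the centre line of the jaws, within the pads' length; the fingertips stand 25 mm ahead of it and the grasp point (between the pads) lies 6 mm ahead of it; z points along the fingers, y is the line along which they close (so a half turn about z gives the same grasp; the last joint's range is limited). The gripper opens to 85 mm and grips with 20 to 120 N. Pads are 22 mm wide; open, the fingers measure 114 mm over their backs; the gripper's body (76 mm by 85 mm) begins 54 mm behind the grasp point. The pads swing forward as they close: fully open they stand 13 mm farther back than shut.
Start: joints at [-1.433, 0.291, -0.153, 1.127, 0, 1.431], TCP at [0.143, -0.505, 0.256] pointing down, gripper open.
Joint ranges: [-2.52, 2.52], [-0.91, 1.74], [-1.3, 1.37], [-1.96, 2.02], [-1.52, 1.47], [-3.14, 3.14]. Speed limits (rad/s): [2.22, 2.22, 2.79, 3.14, 3.14, 3.14].

## Interface

Orientations are given as a unit quaternion [w, x, y, z].
In Python, from workcell import r, capture, order gives the robot as it stands.
- The arm moves only by the tool step_arm, never from a script. Its argument "plan" is a list of rows, each a list of 5 numbers: the shift along the tool's x, y, z in cm, then the turn about the tool's z in rad, then the opening, from 0 (shut) to 1 (fully open). A call has 1 to 20 rows; each row shifts and turns the commanded pose from where the row before left it, along the tool's axes as they then stand; what a row does not reach is not made up. A row lasts 1/12 s, in which the tool goes at most 41.7 mm and 7.16 degrees, less where a joint would pass 70% of its speed; a pose out of reach is approached as far as the arm can. A call is refused whole if a number of a shift passes 4.17 or a number of a turn 0.125, either way. A call with a gripper value outside its range is refused whole. The fingers move at their own pace and stop on an object; "squeeze" is the grip in N (left out, the last holds). Time passes only in rows, so rows that do not move let the fingers close. It gives the time, the measured TCP pose, the force, the opening and the grip force at its end, in the units of the state.
- r.read_state(): the state, without advancing time (a new reading comes with each control period).
- capture(name): name is "scene" or "side" or "wrist"; returns a dict with "color" (480x640x3 uint8, red, green, blue), "z_map" (480x640 float32, m along the optical axis (not along the pixel's ray), 0 where there is no reading), "fov_y" (degrees; the focal length in pixels is half the picture's height over the tangent of half this angle, whatever the lens; pixels are square), "cx", "cy" (the principal point, pixels), "cam_to_world" (4x4, takes a point from camera to world coordinates). Camera axes: x right, y down, z forward; pixel columns grow to the right and rows downward; lengths in m; the calibration is good to about 2 mm. A picture is of the moment at which its call begins.
- order.close_job(): hands the job in; it is judged then, once.
The state is a dict: "time": time; "qpos": joint angles; "qvel": joint speeds; "tau": joint torques, N m; "position": TCP position; "tool_rot": TCP orientation; "contact_force": force on the tool from outside, world axes, zero at the start; "wrist_torque": the same for the moment, N m; "gripper_width": finger opening in m; "grip_force": force on a finger pad.
Only numpy, scipy, OpenCV 4.12 (cv2) and the standard library are available. Lean on these libraries where they do the work, as an engineer would, in place of code of your own. Each camera call takes 0.05 s, during which the arm holds its last target. There are 200 camera calls.

## Working session

There is one attempt and no reset: what is moved stays moved. The work goes in short steps, Python scripts to look and compute and a tool call to move; the robot and the scene stay as the last step left them, time stands still between calls to the robot, and variables do not carry over. Pictures are saved under pics/ and viewed, at most 10 in all, crops included, and the job is handed in when it is done.

Besides the shell and the picture viewer there is one more tool, called as name(argument=value, ...), one argument or row to a line, values as JSON. step_arm: Moves the arm, as the interface text tells. Its arguments: {"type":"object","properties":{"plan":{"type":"array","items":{"type":"array","items":{"type":"number"}}},"squeeze":{"type":"number"}},"required":["plan"]}

```bash
mkdir -p pics; cat > h.py <<'E'
import numpy as np, cv2
from workcell import r, capture, order
def cap(n,f):
    c=capture(n); np.savez('pics/'+f+'.npz',**c); cv2.imwrite('pics/'+f+'.png',c['color'][...,::-1]); return c
def load(f): return dict(np.load('pics/'+f+'.npz'))
def cloud(c):
    h,w=c['z_map'].shape; f=h/2/np.tan(np.radians(float(c['fov_y']))/2)
    u,v=np.meshgrid(np.arange(w),np.arange(h)); z=c['z_map']
    P=np.stack([(u-c['cx'])/f*z,(v-c['cy'])/f*z,z,np.ones_like(z)],-1)@c['cam_to_world'].T
    P=P[...,:3]; P[z==0]=np.nan; return P
E
python3 - <<'E'
from h import *
for n in('scene','side'):
    c=cap(n,n); print(n,c['fov_y'],c['cam_to_world'].round(3).tolist())
s=r.read_state();print({k:np.round(v,3).tolist() for k,v in s.items()})
E
```

```text
scene 45.177536133992824 [[0.349, 0.694, -0.63, 1.449], [0.937, -0.263, 0.229, -0.449], [-0.007, -0.67, -0.742, 1.267], [0.0, 0.0, 0.0, 1.0]]
side 42.6633478723157 [[0.729, -0.508, 0.458, -0.306], [-0.684, -0.553, 0.476, -0.937], [0.012, -0.661, -0.751, 1.423], [0.0, 0.0, 0.0, 1.0]]
{'time': 0.1, 'qpos': [-1.433, 0.291, -0.154, 1.127, -0.0, 1.431], 'qvel': [-0.001, -0.001, 0.002, 0.0, 0.002, 0.0], 'tau': [0.001, -53.798, 33.192, 0.009, -0.0, 0.0], 'position': [0.143, -0.505, 0.256], 'tool_rot': [-0.001, 0.99, 0.138, -0.0], 'contact_force': [1.306, -0.194, -0.477], 'wrist_torque': [-0.014, 0.018, 0.002], 'grip_force': 0.0, 'gripper_width': 0.086}
```

View pics/scene.png

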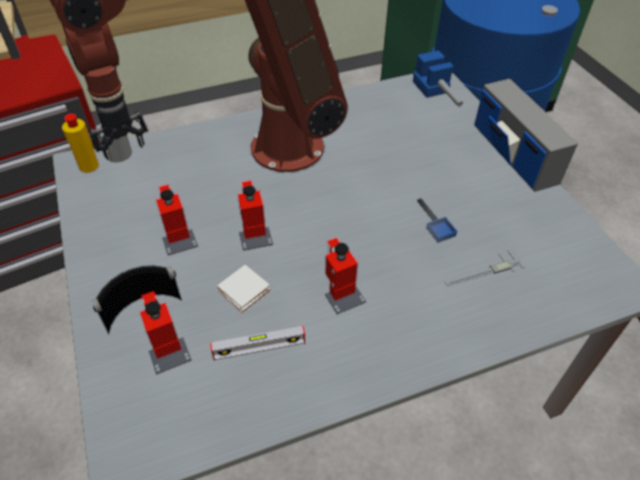

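View pics/side.png

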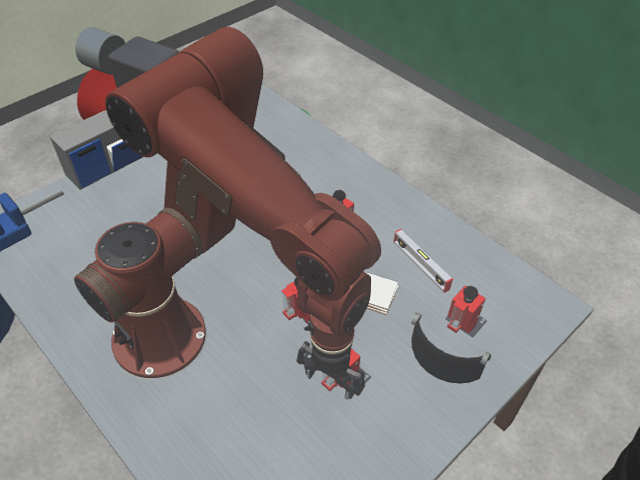

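The scene view looks back at the robot, so image right is its left. The dispenser at (342,270) is the candidate for farthest left. The pan is at (441,230), with its handle running to (421,202). The caliper at (490,270) is close to the pan. Next I'll measure these.

```bash
python3 - <<'E'
from h import *
c=load('scene');P=cloud(c);I=c['color'].astype(int);R,G,B=I[...,0],I[...,1],I[...,2]
x,y,z=P[...,0],P[...,1],P[...,2]
bench=(abs(z)<.01);print('bench z',np.nanmedian(z[bench]))
H=cv2.cvtColor(c['color'],cv2.COLOR_RGB2HSV)
red=((H[...,0]<6)|(H[...,0]>174))&(H[...,1]>200)&(H[...,2]>100)&(x>.1)&(z>.03)&(z<.2)&(R>150)
n,l,st,_=cv2.connectedComponentsWithStats(red.astype(np.uint8))
for i in range(1,n):
    if st[i,4]>80:
        m=l==i; print('red',st[i],np.nanmedian(P[m],0).round(3))
def rect(m,t):
    p=P[m][:,:2]; p=p[np.isfinite(p).all(1)]*1000
    (cc,s,a)=cv2.minAreaRect(p.astype(np.float32)); print(t,m.sum(),np.round(cc,1),np.round(s,1),round(a,1),'z',np.nanpercentile(z[m],[2,50,98]).round(4),'mean',p.mean(0).round(1))
uu,vv=np.meshgrid(np.arange(640),np.arange(480))
win=lambda a,b,c_,d:(uu>=a)&(uu<=b)&(vv>=c_)&(vv<=d)
top=win(315,370,230,312)&(z>.125)&(z<.142)&(R>120)&(G<60); rect(top,'housing top')
mag=win(315,345,230,312)&(z>.145)&(z<.158)&(R>120)&(G<60); rect(mag,'mag top')
capm=win(315,370,230,290)&(z>.165)&(z<.19); rect(capm,'cap')
foot=win(315,370,270,315)&(z>.003)&(z<.009); rect(foot,'foot')
pan=win(410,465,190,245)&(z>.020)&(z<.03); rect(pan&(B>R+25),'pan rim'); rect(pan&(B<=R+25),'handle')
rect(win(440,530,245,290)&(z>.006)&(z<.03),'caliper')
rect(win(210,275,260,310)&(z>.02)&(z<.04),'tiles')
rect(win(205,310,320,362)&(z>.04)&(z<.06),'level')
k=c['color'][170:330,300:540]; cv2.imwrite('pics/crop1.png',cv2.resize(k,None,fx=3.3,fy=3.3,interpolation=cv2.INTER_CUBIC)[...,::-1])
E
```

```text
bench z 0.00046263113829958513
red [239 192  23  17 233] [ 0.337 -0.221  0.136]
red [158 195  23  19 228] [ 0.273 -0.431  0.136]
red [327 252  29  20 309] [ 0.624 -0.07   0.135]
red [142 292  13  12  86] [ 0.574 -0.535  0.155]
red [141 304  30  28 370] [ 0.63  -0.53   0.136]
housing top 355 [613.5 -62.5] [65.1 62.1] 4.1 z [0.1294 0.135  0.1402] mean [620.7 -66.1]
mag top 53 [570.1 -65.2] [22.7 30.6] 85.8 z [0.1487 0.1542 0.1575] mean [569.9 -65.2]
cap 158 [612.8 -61.1] [35.8 32.9] 88.9 z [0.1666 0.1763 0.1823] mean [614.2 -62.4]
foot 565 [623.1 -55.3] [151.8 149.3] 68.4 z [0.0031 0.0051 0.0088] mean [643.4 -61.8]
pan rim 111 [524.2 297.1] [72.8 67.6] 3.1 z [0.0202 0.0234 0.0293] mean [525.3 297.3]
handle 118 [447.9 290.4] [ 35.6 103.3] 79.8 z [0.0202 0.0237 0.029 ] mean [441.7 289.8]
caliper 581 [685.  346.7] [245.  157.2] 69.9 z [0.0061 0.009  0.016 ] mean [696.8 355.7]
tiles 1215 [ 527.3 -303.3] [103.5 102.7] 24.2 z [0.0218 0.0302 0.0358] mean [ 530.3 -304.3]
level 901 [ 708.  -315.9] [230.9  28.8] 82.1 z [0.0427 0.0503 0.0559] mean [ 708.7 -317.5]
```

View pics/crop1.png

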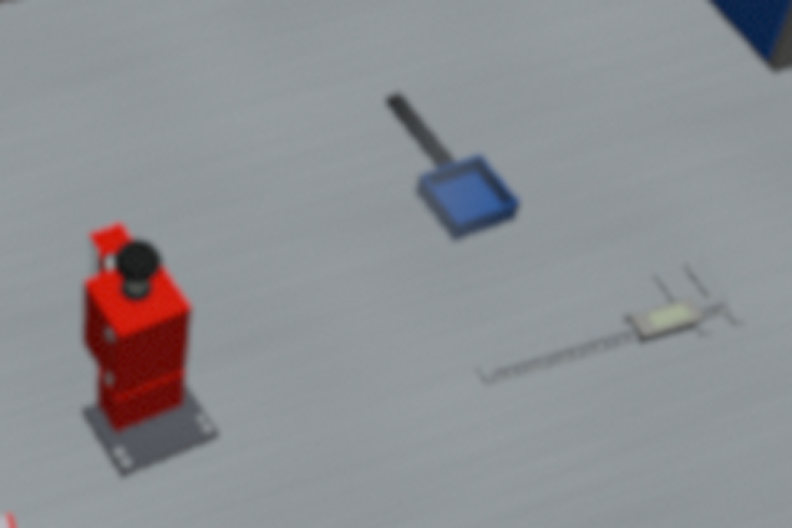

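The housing top is at z 0.135, and the cap axis is near (0.611,-0.062) with yaw about 4°. The pan is near (0.524,0.297) with its handle pointing to -x. The sizes match those given. Next I'll check where the wrist camera sits.

```bash
cat >> h.py <<'E'
def yaw():
    q=r.read_state()['tool_rot']; return 2*np.arctan2(q[2],q[1])
def go(p,y=None):
    s=r.read_state(); t=yaw(); d=np.array(p)-s['position']; c,n=np.cos(t),np.sin(t)
    print('pos',np.round(s['position'],4),'yaw',round(t,4),'-> tool cm',np.round([100*(d[0]*c+d[1]*n),100*(d[0]*n-d[1]*c),-100*d[2]],2),'turn',None if y is None else round(t-y,4),'t',s['time'])
E
python3 - <<'E'
from h import *
c=capture('wrist');print(c['fov_y'],c['cam_to_world'].round(3).tolist())
go([.46,-.065,.40],.07)
E
```

```text
69.00933309931389 [[0.273, -0.928, -0.252, 0.208], [-0.962, -0.264, -0.07, -0.486], [-0.002, 0.262, -0.965, 0.373], [0.0, 0.0, 0.0, 1.0]]
pos [ 0.1434 -0.5047  0.2559] yaw 0.2768 -> tool cm [ 42.47 -33.65 -14.41] turn 0.2068 t 0.15
```

step_arm(
  plan=[
    [0,0,-2,0.103,1],
    [0,0,-2,0.104,1],
    [2.8,-2.58,-0.53,0,1],
    [2.8,-2.58,-0.53,0,1],
    [2.8,-2.58,-0.53,0,1],
    [2.8,-2.58,-0.53,0,1],
    [2.8,-2.58,-0.53,0,1],
    [2.8,-2.58,-0.53,0,1],
    [2.8,-2.58,-0.53,0,1],
    [2.8,-2.58,-0.53,0,1],
    [2.8,-2.58,-0.53,0,1],
    [2.8,-2.58,-0.53,0,1],
    [2.8,-2.58,-0.53,0,1],
    [2.8,-2.58,-0.53,0,1],
    [2.8,-2.58,-0.53,0,1],
    [2.8,-2.58,-0.53,0,1],
    [2.8,-2.58,-0.53,0,1],
    [2.8,-2.58,-0.53,0,1],
    [0,0,0,0,1],
  ],
)

```text
time: 1.73
position: [0.5649, -0.0575, 0.3807]
tool_rot: [-0.001, 0.999, 0.037, 0.001]
contact_force: [0.1, 0.3, -0.2]
gripper_width: 0.0856
grip_force: 0.0
```

```bash
python3 - <<'E'
from h import *
go([.4245,.2885,.25],.09)
c=cap('wrist','w1');P=cloud(c);z=P[...,2];I=c['color'].astype(int)
near=np.hypot(P[...,0]-.61,P[...,1]+.063)<.1
for t,a,b in(('cap',.165,.195),('mag',.146,.16),('hous',.128,.142),('foot',.003,.009)):
    m=near&(z>a)&(z<b); 
    p=P[m]*1000
    if len(p)>5: 
        (cc,s,an)=cv2.minAreaRect(p[:,:2].astype(np.float32)); print(t,len(p),np.round(cc,1),np.round(s,1),round(an,1),np.percentile(p[:,2],[5,50,95]).round(1))
E
```

```text
pos [ 0.5649 -0.0575  0.3807] yaw 0.0741 -> tool cm [-11.44 -35.54  13.07] turn -0.0159 t 1.7333
cap 1313 [610.1 -58.4] [37.1 36.9] 50.2 [170.7 177.2 178.6]
mag 735 [569.6 -62. ] [25.1 32.2] 5.3 [152.4 153.8 155.1]
hous 2518 [612.6 -57.9] [62.2 63.5] 5.7 [133.1 134.8 136.1]
foot 1679 [645.1 -32.2] [ 75.5 145.9] 39.9 [4.3 6.  7.8]
```

View pics/w1.png

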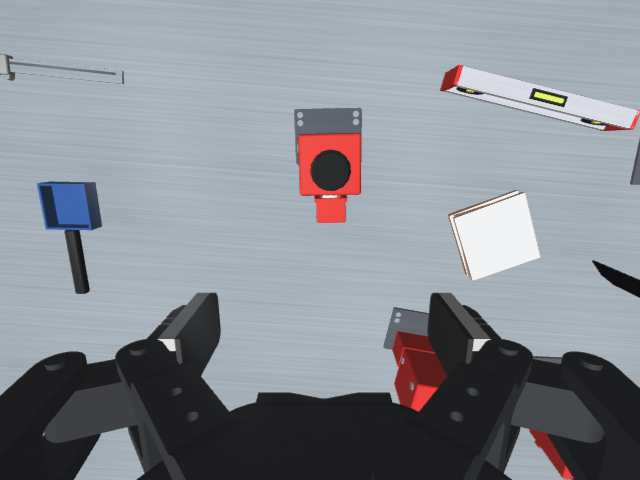

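The wrist view shows the dispenser cap at (330,170), its magazine at (331,209), the pan at (70,205) with its handle down to (82,292), and the caliper clear of the pan. Now I'll measure the pan in this view.

```bash
python3 - <<'E'
from h import *
c=load('w1');P=cloud(c);z=P[...,2]
uu,vv=np.meshgrid(np.arange(640),np.arange(480))
w=(uu<130)&(vv>170)&(vv<300)
I=c['color'].astype(int);bl=I[...,2]>I[...,0]+40
def rc(m):
    p=P[m]*1000; q=cv2.minAreaRect(p[:,:2].astype(np.float32)); print(len(p),np.round(q[0],1),np.round(q[1],1),round(q[2],1),np.median(p[:,2]).round(1)); return np.array(q[0])
a=rc(w&(z>.019)&(z<.029)&bl)
m=w&(z>.017)&(z<.03)&~bl&(I.sum(-1)<150)&(vv>235); b=rc(m)
p=P[m][:,:2]*1000; v=cv2.fitLine(p.astype(np.float32),cv2.DIST_L2,0,.01,.01).ravel(); print('line',v,np.degrees(np.arctan2(v[1],v[0])))
print(np.degrees(np.arctan2(*(a-b)[::-1])))
E
```

```text
520 [523.7 299. ] [64.7 66.7] 2.9 23.9
316 [439.3 291.8] [86.  14.1] 3.0 21.8
line [9.9994969e-01 1.0027937e-02 4.3590698e+02 2.8765826e+02] 0.5745681
4.877056359685324
```

step_arm(
  plan=[
    [-0.89,-2.75,2.1,-0.006,0.6],
    [-0.89,-2.75,2.1,0,0.6],
    [-0.89,-2.75,2.1,0,0.6],
    [-0.89,-2.75,2.1,0,0.6],
    [-0.89,-2.75,2.1,0,0.6],
    [-0.89,-2.75,2.1,0,0.6],
    [-0.89,-2.75,2.1,0,0.6],
    [-0.89,-2.75,2.1,0,0.6],
    [-0.89,-2.75,2.1,0,0.6],
    [-0.89,-2.75,2.1,0,0.6],
    [-0.89,-2.75,2.1,0,0.6],
    [-0.89,-2.75,2.1,0,0.6],
    [-0.89,-2.75,2.1,0,0.6],
    [0,0,0,0,0.6],
    [0,0,0,0,0.6],
  ],
)

```text
time: 3.03
position: [0.4229, 0.1871, 0.1141]
tool_rot: [-0.041, 0.994, 0.102, -0.006]
contact_force: [-0.4, -0.4, 0.7]
gripper_width: 0.0513
grip_force: 0.0
```

```bash
python3 - <<'E'
from h import *
c=cap('wrist','w2');P=cloud(c);z=P[...,2];I=c['color'].astype(int);bl=I[...,2]>I[...,0]+40
def rc(m):
    p=P[m]*1000; q=cv2.minAreaRect(p[:,:2].astype(np.float32)); print(len(p),np.round(q[0],1),np.round(q[1],1),round(q[2],1),np.median(p[:,2]).round(1)); return np.array(q[0])
n=np.hypot(P[...,0]-.5,P[...,1]-.295)<.15
a=rc(n&(z>.019)&(z<.029)&bl)
m=n&(z>.020)&(z<.027)&~bl&(I.sum(-1)<150)&(P[...,0]<.485)&(abs(P[...,1]-.292)<.02); rc(m)
p=P[m][:,:2]*1000; v=cv2.fitLine(p.astype(np.float32),cv2.DIST_L2,0,.01,.01).ravel(); print('line',v)
go([.424,.291,.03],.08)
E
```

```text
2077 [520.  298.8] [56.7 65.7] 3.5 23.8
355 [432.8 286.5] [48.6  3.3] 3.2 22.2
line [9.9778026e-01 6.6592678e-02 4.3653946e+02 2.8647266e+02]
pos [0.4243 0.1871 0.115 ] yaw 0.2044 -> tool cm [  2.08 -10.18   8.5 ] turn 0.1244 t 3.0833
```

View pics/w2.png

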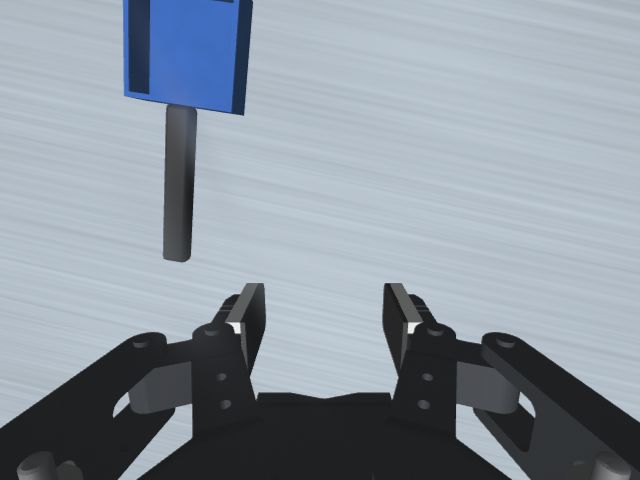

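The pan is at (185,50) with its handle at (180,185), but the arm fell short in y and the tool yawed and tilted. I'll check the joints.

```bash
python3 - <<'E'
from h import *
from scipy.spatial.transform import Rotation as R
s=r.read_state()
for k in('qpos','qvel','tau','contact_force','position','tool_rot'):print(k,np.round(s[k],4).tolist())
q=s['tool_rot'];print(R.from_quat([q[1],q[2],q[3],q[0]]).as_matrix().round(3))
E
```

```text
qpos [0.2031, 0.3089, -0.5446, 0.7179, 0.0831, 3.1402]
qvel [-0.0057, -0.0096, 0.0306, 0.001, 0.0021, 0.0025]
tau [0.6478, -47.1008, 24.7898, 0.0903, 0.4221, -0.0074]
contact_force [0.3416, 0.2407, 0.0744]
position [0.4243, 0.1871, 0.115]
tool_rot [-0.0413, 0.9939, 0.102, -0.0045]
[[ 0.979  0.202 -0.017]
 [ 0.203 -0.976  0.081]
 [-0.    -0.083 -0.997]]
```

Joint 6 is at its +3.14 limit. I'll use the equivalent half-turned grasp, which brings joint 6 to about 0.5.

step_arm(
  plan=[
    [0,0,0,-0.12,0.6],
    [0,0,0,-0.12,0.6],
    [0,0,0,-0.12,0.6],
    [0,0,0,-0.12,0.6],
    [0,0,0,-0.12,0.6],
    [0,0,0,-0.12,0.6],
    [0,0,0,-0.12,0.6],
    [0,0,0,-0.12,0.6],
    [0,0,0,-0.12,0.6],
    [0,0,0,-0.12,0.6],
    [0,0,0,-0.12,0.6],
    [0,0,0,-0.12,0.6],
    [0,0,0,-0.12,0.6],
    [0,0,0,-0.12,0.6],
    [0,0,0,-0.12,0.6],
    [0,0,0,-0.12,0.6],
    [0,0,0,-0.12,0.6],
    [0,0,0,-0.12,0.6],
    [0,0,0,-0.12,0.6],
    [0,0,0,-0.12,0.6],
  ],
)

```text
time: 4.75
position: [0.4257, 0.1872, 0.116]
tool_rot: [-0.018, 0.263, 0.964, 0.038]
contact_force: [0.4, -0.0, -0.0]
gripper_width: 0.0512
grip_force: 0.0
```

```bash
cat >> h.py <<'E'
def mat():
    from scipy.spatial.transform import Rotation as R
    q=r.read_state()['tool_rot'];return R.from_quat([q[1],q[2],q[3],q[0]]).as_matrix()
E
python3 - <<'E'
from h import *
print(mat().round(3)); go([.424,.291,.03],.08+np.pi)
E
```

```text
[[-0.861  0.508 -0.015]
 [ 0.505  0.859  0.082]
 [ 0.054  0.063 -0.997]]
pos [0.4257 0.1872 0.116 ] yaw 2.6098 -> tool cm [5.41 8.86 8.6 ] turn -0.6118 t 4.75
```

The 4.8° tilt from the limit persists in the commanded pose. I can reverse it by doing the mirror of what caused it: with joint 6 at its other limit, shift toward -y.

step_arm(
  plan=[
    [0,0,0,-0.125,0.6],
    [0,0,0,-0.125,0.6],
    [0,0,0,-0.125,0.6],
    [0,0,0,-0.125,0.6],
    [0,0,0,-0.125,0.6],
    [0,0,0,-0.125,0.6],
    [0,0,0,-0.125,0.6],
    [0,0,0,-0.125,0.6],
    [0,0,0,-0.125,0.6],
    [0,0,0,-0.125,0.6],
    [0,0,0,-0.125,0.6],
    [0,0,0,-0.125,0.6],
    [0,0,0,-0.125,0.6],
    [0,0,0,-0.125,0.6],
    [0,0,0,-0.125,0.6],
    [0,0,0,-0.125,0.6],
    [0,0,0,-0.125,0.6],
    [0,0,0,-0.125,0.6],
    [0,0,0,-0.125,0.6],
    [0,0,0,-0.125,0.6],
  ],
)

```text
time: 6.42
position: [0.4257, 0.1872, 0.116]
tool_rot: [-0.03, 0.832, -0.553, -0.029]
contact_force: [-1.4, 0.4, -0.0]
gripper_width: 0.0513
grip_force: 0.0
```

step_arm(
  plan=[
    [0,0,0,-0.125,0.6],
    [0,0,0,-0.125,0.6],
    [0,0,0,-0.125,0.6],
    [0,0,0,-0.125,0.6],
    [0,0,0,-0.125,0.6],
    [0,0,0,-0.125,0.6],
    [0,0,0,-0.125,0.6],
    [0,0,0,-0.125,0.6],
    [0,0,0,-0.125,0.6],
    [0,0,0,-0.125,0.6],
    [0,0,0,-0.12,0.6],
    [0,2,0,0,0.6],
    [0,2,0,0,0.6],
    [0,2,0,0,0.6],
  ],
)

```text
time: 7.58
position: [0.4306, 0.1573, 0.1105]
tool_rot: [-0.028, 0.997, 0.076, -0.003]
contact_force: [0.1, 0.0, -0.3]
gripper_width: 0.0514
grip_force: 0.0
```

```bash
python3 - <<'E'
from h import *
print(mat().round(3)); print(np.round(r.read_state()['qpos'],3)); go([.424,.291,.03],.08+np.pi)
E
```

```text
[[ 0.989  0.15  -0.009]
 [ 0.151 -0.987  0.056]
 [-0.001 -0.057 -0.998]]
[ 0.153  0.308 -0.559  0.704  0.057 -3.14 ]
pos [0.4306 0.1573 0.1105] yaw 0.1513 -> tool cm [  1.36 -13.32   8.05] turn -3.0703 t 7.5833
```

step_arm(
  plan=[
    [0,2,-0.1,0,0.6],
    [0,2,-0.1,0,0.6],
    [0,2,-0.1,0,0.6],
    [0,2,-0.1,0,0.6],
    [0,2,0,0,0.6],
    [0,2,0,0,0.6],
  ],
)

```text
time: 8.08
position: [0.437, 0.1049, 0.1099]
tool_rot: [-0.0, 0.999, 0.035, -0.001]
contact_force: [-0.2, 0.2, 0.4]
gripper_width: 0.0512
grip_force: 0.0
```

```bash
python3 - <<'E'
from h import *
print(mat().round(3)); print(np.round(r.read_state()['qpos'],3)); go([.424,.291,.03],.08+np.pi)
E
```

```text
[[ 0.997  0.071 -0.002]
 [ 0.071 -0.997  0.001]
 [-0.002 -0.001 -1.   ]]
[ 7.200e-02  3.000e-01 -5.720e-01  7.010e-01  1.000e-03 -3.141e+00]
pos [0.437  0.1049 0.1099] yaw 0.0709 -> tool cm [  0.02 -18.65   7.99] turn -3.1506 t 8.0833
```

The tool is level again. Next I'll move over the handle and half-turn by the free route.

step_arm(
  plan=[
    [0,-3.1,0,0,0.6],
    [0,-3.1,0,0,0.6],
    [0,-3.1,0,0,0.6],
    [0,-3.1,0,0,0.6],
    [0,-3.1,0,0,0.6],
    [0,-3.1,0,0,0.6],
    [0,0,0,0.125,0.6],
    [0,0,0,0.125,0.6],
    [0,0,0,0.125,0.6],
    [0,0,0,0.125,0.6],
    [0,0,0,0.125,0.6],
    [0,0,0,0.125,0.6],
    [0,0,0,0.125,0.6],
    [0,0,0,0.125,0.6],
    [0,0,0,0.125,0.6],
    [0,0,0,0.125,0.6],
    [0,0,0,0.125,0.6],
    [0,0,0,0.125,0.6],
    [0,0,0,0.125,0.6],
    [0,0,0,0.125,0.6],
  ],
)

```text
time: 9.75
position: [0.4235, 0.2909, 0.1101]
tool_rot: [-0.0, -0.666, 0.746, 0.001]
contact_force: [0.2, -0.4, 0.6]
gripper_width: 0.0512
grip_force: 0.0
```

step_arm(
  plan=[
    [0,0,0,0.125,0.6],
    [0,0,0,0.125,0.6],
    [0,0,0,0.125,0.6],
    [0,0,0,0.125,0.6],
    [0,0,0,0.125,0.6],
    [0,0,0,0.125,0.6],
    [0,0,0,0.125,0.6],
    [0,0,0,0.125,0.6],
    [0,0,0,0.125,0.6],
    [0,0,0,0.125,0.6],
    [0,0,0,0.125,0.6],
    [0,0,0,0,0.6],
  ],
)

```text
time: 10.75
position: [0.4236, 0.2909, 0.1101]
tool_rot: [-0.001, -0.041, 0.999, 0.001]
contact_force: [0.6, -0.3, -0.4]
gripper_width: 0.0514
grip_force: 0.0
```

```bash
python3 - <<'E'
from h import *
print(mat().round(3)); print(np.round(r.read_state()['qpos'],3)); go([.424,.291,.03],.08-np.pi)
c=cap('wrist','w3')
E
```

```text
[[-0.997 -0.083 -0.002]
 [-0.083  0.997  0.001]
 [ 0.002  0.001 -1.   ]]
[ 0.458  0.404 -0.407  0.761  0.002  0.376]
pos [0.4236 0.2909 0.1101] yaw 3.2242 -> tool cm [-0.04  0.    8.01] turn 6.2858 t 10.75
```

View pics/w3.png

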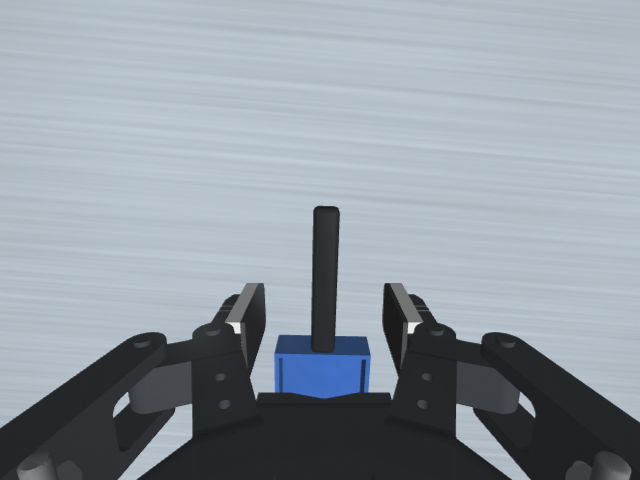

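The handle runs from (326,207) to (322,350) and the fingers stand evenly either side of it, so I'll descend and grip.

step_arm(
  plan=[
    [0,0,2,0,0.6],
    [0,0,2,0,0.6],
    [0,0,2,0,0.6],
    [0,0,1.5,0,0.6],
    [0,0,0.5,0,0.5],
    [0,0,0,0,0],
    [0,0,0,0,0],
    [0,0,0,0,0],
    [0,0,0,0,0],
    [0,0,0,0,0],
  ],
  squeeze=40,
)

```text
time: 11.63
position: [0.4238, 0.2917, 0.031]
tool_rot: [-0.001, -0.045, 0.999, 0.001]
contact_force: [-0.6, 0.3, -1.0]
gripper_width: 0.015
grip_force: 42.0
```

step_arm(
  plan=[
    [0,0,-0.7,0,0],
    [0,0,-0.8,0,0],
    [0.19,-1.5,0,0,0],
    [0.38,-3.06,0,0,0],
    [0.38,-3.06,0,0,0],
    [0.38,-3.06,0,0,0],
    [0.38,-3.06,0,0,0],
    [0.38,-3.06,0,0,0],
    [0.38,-3.06,0,0,0],
    [0.38,-3.06,0,0,0],
    [0.38,-3.06,0,0,0],
    [0.38,-3.06,0,0,0],
    [0.38,-3.06,0,0,0],
    [0.38,-3.06,0,0,0],
    [0.19,-1.5,0,0,0],
    [0,0,0,0,0],
    [0,0,0,0,0],
  ],
)

```text
time: 13.05
position: [0.4108, -0.0784, 0.0452]
tool_rot: [-0.001, -0.043, 0.999, 0.001]
contact_force: [0.0, 0.9, -1.6]
gripper_width: 0.0148
grip_force: 42.1
```

```bash
python3 - <<'E'
from h import *
print(mat().round(3)); go([.4471,-.0752,.033],.093+np.pi); s=r.read_state(); print(s['gripper_width'],s['grip_force'])
c=cap('scene','s2');P=cloud(c);z=P[...,2];I=c['color'].astype(int);bl=(I[...,2]>I[...,0]+30)
n=np.hypot(P[...,0]-.51,P[...,1]+.07)<.07
m=n&bl&(z>.032)&(z<.06);p=P[m]*1000;q=cv2.minAreaRect(p[:,:2].astype(np.float32));print(len(p),q,np.percentile(p[:,2],[5,50,95]))
k=c['color'][180:320,240:420]; cv2.imwrite('pics/s2c.png',cv2.resize(k,None,fx=4,fy=4,interpolation=cv2.INTER_CUBIC)[...,::-1])
E
```

```text
[[-0.996 -0.087 -0.001]
 [-0.087  0.996  0.002]
 [ 0.001  0.002 -1.   ]]
pos [ 0.4108 -0.0784  0.0452] yaw 3.2286 -> tool cm [-3.65  0.    1.22] turn -0.006 t 13.05
0.0147627151014899 42.05530107021332
111 ((509.2744140625, -74.1654052734375), (74.63589477539062, 60.99069595336914), 4.148260593414307) [32.50364187 36.89128048 41.54218589]
```

View pics/s2c.png

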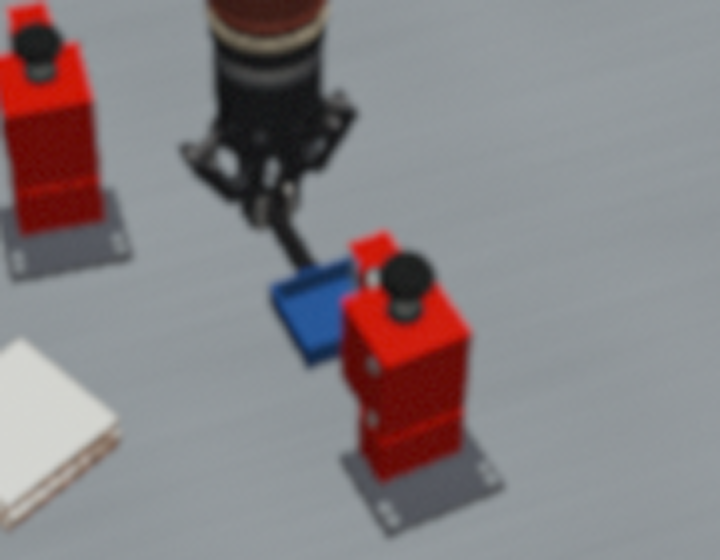

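The pan at (315,310) in the crop is in line with the dispenser and held 14 mm up. I'll lower it and advance under the spout.

step_arm(
  plan=[
    [0,0,1.0,0,0],
    [-1.5,0,0,-0.003,0],
    [-2.0,0,0,0,0],
    [-1.5,0,0,0,0],
    [-0.8,0,0,0,0],
    [0,0,0.4,0,0],
    [-0.2,0,0,0,0],
    [-0.2,0,0,0,0],
    [-0.2,0,0,0,0],
    [0,0,0,0,0],
  ],
)

```text
time: 13.93
position: [0.4736, -0.0717, 0.0305]
tool_rot: [-0.001, -0.046, 0.999, 0.001]
contact_force: [-2.2, 0.3, 2.5]
gripper_width: 0.0149
grip_force: 42.4
```

```bash
python3 - <<'E'
from h import *
go([.4771,-.0724,.031],.093+np.pi); s=r.read_state(); print(s['contact_force'].round(2))
c=cap('scene','s3');cap('side','d3')
k=c['color'][210:310,290:410]; cv2.imwrite('pics/s3c.png',cv2.resize(k,None,fx=5,fy=5,interpolation=cv2.INTER_CUBIC)[...,::-1])
E
```

```text
pos [ 0.4736 -0.0717  0.0305] yaw 3.2336 -> tool cm [-0.34 -0.1  -0.05] turn -0.001 t 13.9333
[-2.19  0.33  2.55]
```

View pics/s3c.png

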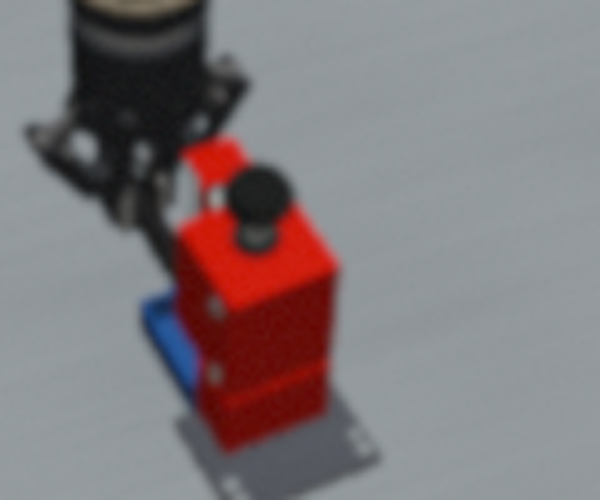

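step_arm(
  plan=[
    [-0.1,0,-0.02,0,0],
    [-0.1,0,0,0,0],
    [0,0,0,0,0],
  ],
)

```text
time: 14.28
position: [0.4755, -0.0718, 0.0306]
tool_rot: [-0.002, -0.046, 0.999, 0.001]
contact_force: [-5.3, -0.7, 4.2]
gripper_width: 0.0149
grip_force: 42.7
```

```bash
python3 - <<'E'
from h import *
a=np.array([.6105,-.060]);e=np.array([np.cos(.093),np.sin(.093)]);f=np.array([-e[1],e[0]])
for n in('scene','side'):
    c=capture(n);P=cloud(c);z=P[...,2];I=c['color'].astype(int);bl=(I[...,2]>I[...,0]+30)
    d=P[...,:2]-a; X=d@e*1000;Y=d@f*1000
    for t,m in(('pan',bl&(abs(X+34)<60)&(abs(Y)<60)&(z<.04)&(z>.015)),('mag/hous',(I[...,0]>120)&(I[...,1]<70)&(abs(X)<80)&(abs(Y)<60)&(z>.06)&(z<.16)),('cap',(abs(X)<30)&(abs(Y)<30)&(z>.165)&(z<.19))):
        if m.sum()>5: print(n,t,m.sum(),'X',np.percentile(X[m],[2,50,98]).round(1),'Y',np.percentile(Y[m],[2,50,98]).round(1),'z',np.percentile(z[m],[5,50,95]).round(4))
print(r.read_state()['contact_force'].round(2))
E
```

```text
scene pan 60 X [-67.2 -47.8  -6.9] Y [-34.6 -31.4 -16.7] z [0.0161 0.0224 0.0271]
scene mag/hous 451 X [-49.9   9.3  33.9] Y [-32.   -8.5  25.7] z [0.1279 0.1357 0.1556]
scene cap 155 X [-15.    4.3  18.2] Y [-18.   -2.7  13.7] z [0.1687 0.1765 0.1814]
side pan 67 X [-72.9 -44.5  -7.2] Y [-34.2 -28.8  27.7] z [0.016  0.0227 0.0291]
side mag/hous 41 X [-57.5 -17.5  22.1] Y [-34.4 -14.6  14.1] z [0.0606 0.1366 0.1542]
side cap 111 X [-22.4  -8.5   8.8] Y [-20.4  -4.1  12.7] z [0.1692 0.177  0.1822]
[-4.84 -0.12  4.6 ]
```

The pan is against the pedestal: force is rising, and it spans X -67 to -5 and is about central in y. I'll release it and rise.

step_arm(
  plan=[
    [0.1,0,0,0,0.15],
    [0,0,0,0,0.35],
    [0,0,0,0,0.35],
    [0,0,-0.5,0,0.35],
    [0,0,-2.0,0,0.35],
    [0,0,-3.0,0,0.3],
    [0,0,-3.5,0,0],
    [0,0,-3.5,0,0],
    [0,0,-3.5,0,0],
    [0,0,-3.5,0,0],
    [0,0,-2.5,0,0],
    [-1.5,0,0,0,0],
    [-3.0,0,0,0,0],
    [-3.0,0,0,0,0],
    [-3.0,0,0,0,0],
    [-2.0,0,0,0,0],
    [-0.8,0,0,0,0],
    [0,0,0,0,0],
    [0,0,0,0,0],
  ],
)

```text
time: 15.97
position: [0.6074, -0.0599, 0.2501]
tool_rot: [-0.002, -0.046, 0.999, 0.001]
contact_force: [-1.5, -0.8, -1.1]
gripper_width: 0.0002
grip_force: 0.0
```

```bash
python3 - <<'E'
from h import *
print(mat().round(3));go([.6105,-.060,.206]); s=r.read_state(); print(s['contact_force'].round(2))
c=cap('wrist','w4');P=cloud(c);z=P[...,2];I=c['color'].astype(int)
m=(np.hypot(P[...,0]-.61,P[...,1]+.06)<.035)&(z>.160)&(z<.186)
p=P[m]*1000;print(len(p),cv2.minAreaRect(p[:,:2].astype(np.float32)),np.percentile(p[:,2],[5,50,95]))
E
```

```text
[[-0.996 -0.092 -0.003]
 [-0.092  0.996  0.002]
 [ 0.003  0.002 -1.   ]]
pos [ 0.6074 -0.0599  0.2501] yaw 3.2338 -> tool cm [-0.31 -0.04  4.41] turn None t 15.9667
[-1.48 -0.76 -1.1 ]
2645 ((607.899169921875, -58.951194763183594), (34.035369873046875, 37.138973236083984), 4.8169264793396) [170.3632834  177.24471616 178.52091881]
```

View pics/w4.png

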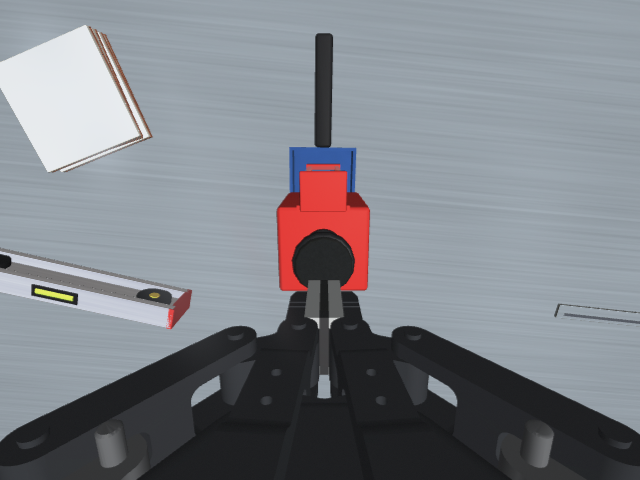

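The picture shows the pan under the magazine, centred in x around column 323, and the cap at (323,260) on the finger line. I'll descend to just above the pad.

step_arm(
  plan=[
    [-0.2,0.05,1.5,0,0],
    [0,0,1.5,0,0],
    [0,0,1.0,0,0],
    [0,0,0.2,0,0],
    [0,0,0,0,0],
    [0,0,0,0,0],
    [0,0,0,0,0],
  ],
)

```text
time: 16.6
position: [0.6102, -0.0594, 0.2093]
tool_rot: [-0.001, -0.046, 0.999, 0.001]
contact_force: [0.4, -0.2, 0.2]
gripper_width: -0.0001
grip_force: 0.0
```

step_arm(
  plan=[
    [0,0,0.2,0,0],
    [0,0,0.2,0,0],
    [0,0,0.1,0,0],
    [0,0,0,0,0],
  ],
)

```text
time: 16.93
position: [0.6098, -0.0592, 0.2031]
tool_rot: [-0.001, -0.046, 0.999, 0.001]
contact_force: [-0.2, -0.6, 0.0]
gripper_width: 0.0002
grip_force: 0.0
```

step_arm(
  plan=[
    [0,0,0.15,0,0],
    [0,0,0.15,0,0],
    [0,0,0,0,0],
    [0,0,0,0,0],
  ],
)

```text
time: 17.27
position: [0.61, -0.0592, 0.2003]
tool_rot: [-0.001, -0.046, 0.999, 0.001]
contact_force: [-0.2, 0.8, 1.5]
gripper_width: -0.0001
grip_force: 0.8
```

step_arm(
  plan=[
    [0,0,0.2,0,0],
    [0,0,0.2,0,0],
    [0,0,0.2,0,0],
    [0,0,0.1,0,0],
    [0,0,0,0,0],
    [0,0,0,0,0],
  ],
)

```text
time: 17.77
position: [0.61, -0.0592, 0.1933]
tool_rot: [-0.001, -0.046, 0.999, 0.001]
contact_force: [-0.7, -0.0, 3.2]
gripper_width: 0.0001
grip_force: 1.4
```

step_arm(
  plan=[
    [0,0,0.1,0,0],
    [0,0,0.1,0,0],
    [0,0,0.1,0,0],
    [0,0,0,0,0],
    [0,0,0,0,0],
  ],
)

```text
time: 18.18
position: [0.6101, -0.0592, 0.1908]
tool_rot: [-0.001, -0.046, 0.999, 0.001]
contact_force: [-1.2, 1.0, 7.3]
gripper_width: 0.0003
grip_force: 3.5
```

step_arm(
  plan=[
    [0,0,0.1,0,0],
    [0,0,0.1,0,0],
    [0,0,0.1,0,0],
    [0,0,0.1,0,0],
    [0,0,0,0,0],
    [0,0,0,0,0],
  ],
)

```text
time: 18.68
position: [0.6101, -0.0592, 0.187]
tool_rot: [-0.001, -0.046, 0.999, 0.001]
contact_force: [-1.8, 0.4, 8.1]
gripper_width: 0.0
grip_force: 4.4
```

step_arm(
  plan=[
    [0,0,0.1,0,0],
    [0,0,0.05,0,0],
    [0,0,0,0,0],
    [0,0,0,0,0],
  ],
)

```text
time: 19.02
position: [0.6101, -0.0592, 0.1856]
tool_rot: [-0.001, -0.046, 0.999, 0.001]
contact_force: [-1.4, 0.7, 9.6]
gripper_width: -0.0003
grip_force: 4.9
```

step_arm(
  plan=[
    [0,0,0.05,0,0],
    [0,0,0.05,0,0],
    [0,0,0,0,0],
    [0,0,0,0,0],
  ],
)

```text
time: 19.35
position: [0.6102, -0.0592, 0.1848]
tool_rot: [-0.001, -0.046, 0.999, 0.001]
contact_force: [-2.0, 0.4, 11.1]
gripper_width: 0.0004
grip_force: 5.5
```

step_arm(
  plan=[
    [0,0,0.05,0,0],
    [0,0,0,0,0],
    [0,0,0,0,0],
  ],
)

```text
time: 19.6
position: [0.6102, -0.0592, 0.1845]
tool_rot: [-0.0, -0.046, 0.999, 0.001]
contact_force: [-2.6, 1.2, 13.7]
gripper_width: 0.0
grip_force: 6.2
```

```bash
python3 - <<'E'
from h import *
for i in range(4):
    c=capture('wrist'); s=r.read_state(); print(s['contact_force'].round(2),s['position'].round(4))
np.savez('pics/w5.npz',**c)
E
```

```text
[-2.7   0.64 12.24] [ 0.6103 -0.0592  0.1845]
[-3.43  0.72 12.99] [ 0.6103 -0.0593  0.1845]
[-3.28  0.97 13.38] [ 0.6103 -0.0592  0.1845]
[-1.52  0.29 12.1 ] [ 0.6103 -0.0593  0.1845]
```

step_arm(
  plan=[
    [0,0,0.04,0,0],
    [0,0,0,0,0],
    [0,0,0,0,0],
    [0,0,0,0,0],
  ],
)

```text
time: 20.13
position: [0.6103, -0.0592, 0.1843]
tool_rot: [-0.0, -0.046, 0.999, 0.001]
contact_force: [-3.4, 0.4, 13.7]
gripper_width: 0.0003
grip_force: 6.9
```

```bash
python3 - <<'E'
from h import *
for i in range(3):
    c=cap('wrist','w6'); s=r.read_state(); print(s['contact_force'].round(2),s['position'].round(4))
E
```

```text
[-2.92  0.95 14.31] [ 0.6103 -0.0592  0.1843]
[-2.26 -0.48 14.03] [ 0.6103 -0.0593  0.1843]
[-3.61  1.03 13.9 ] [ 0.6103 -0.0592  0.1843]
```

The force is now rising at the pad's stiffness, about 6–7 N/mm at 14 N, so the plunger is home on the hard stop. I'll release and look.

step_arm(
  plan=[
    [0,0,-0.4,0,0],
    [0,0,-0.6,0,0],
    [0,0,-0.8,0,0],
    [0,0,-1.0,0,0],
    [0,0,-2.0,0,0],
    [0,0,-3.0,0,0],
    [0,0,-3.0,0,0],
    [2.0,0,-1.0,0,0],
    [3.0,0,0,0,0],
    [3.0,0,0,0,0],
    [3.0,0,0,0,0],
    [3.0,0,0,0,0],
    [2.0,0,0,0,0],
    [0,0,0,0,0],
    [0,0,0,0,0],
    [0,0,0,0,0],
  ],
)

```text
time: 21.62
position: [0.4515, -0.0742, 0.3017]
tool_rot: [-0.001, -0.046, 0.999, 0.001]
contact_force: [0.2, -0.1, 0.1]
gripper_width: -0.0001
grip_force: 0.0
```

```bash
python3 - <<'E'
from h import *
w=cap('wrist','w7'); s=cap('scene','s7'); d=cap('side','d7')
P=cloud(s);z=P[...,2];m=(np.hypot(P[...,0]-.61,P[...,1]+.06)<.02)&(z>.15)&(z<.19);print('cap z',np.percentile(z[m],[50,90]),r.read_state()['position'])
R=lambda im,f:cv2.resize(im,None,fx=f,fy=f,interpolation=cv2.INTER_CUBIC)
P=cloud(w)
a=R(s['color'][215:315,290:390],3);b=R(d['color'][150:250,290:390],3)
f=cv2.resize(w['color'],(400,300))
cv2.imwrite('pics/m7.png',np.vstack([np.hstack([a,b]),np.hstack([f,np.zeros((300,200,3),np.uint8)])])[...,::-1])
E
```

```text
cap z [0.1765802  0.18034758] [ 0.45159745 -0.07406214  0.30111637]
```

View pics/m7.png

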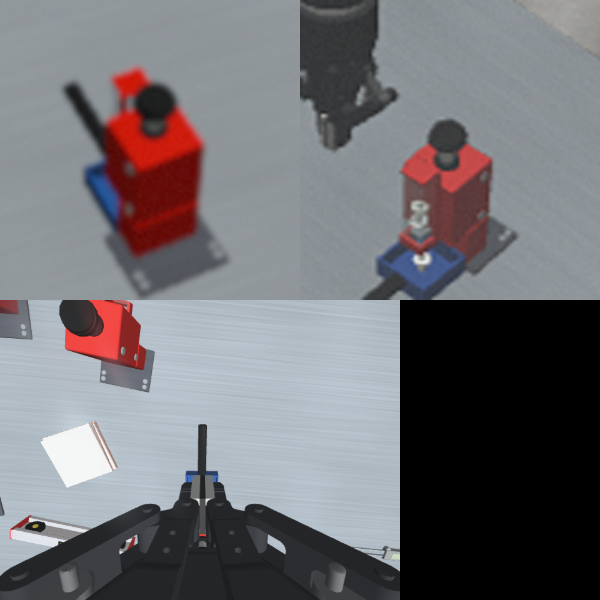

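The side view shows one white rivet in the pan at (422,262) and two still in the magazine at about (420,210). The cap is back at its rest height of about 177 mm. Handing in.

```bash
python3 -c "
from h import *
print(order.close_job())"
```

```text
the job is handed in; nothing more can be done
None
```

The job is handed in at about 22 s of the 53 s: the pan stands flat under the spout with one rivet in it, two rivets are left in the magazine, and the plunger is fully back up after one press home at about 14 N.

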